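# Push the tube rack past the spring gate of the transfer chute

## Task

Swing the chute's spring gate aside with one fingertip and hold it open there while another finger pushes the tube rack along the chute, past the gate and fully home against the end stop; then take the hand away so that the gate springs shut behind the rack. The rack must not touch the gate on its way, the rack is only pushed, never lifted, and the other things on the bench are left where they are.

Things in the scene. Friction and masses are not known exactly. Their poses are not given: they have to be found in the camera images.
- chute: Transfer chute fixed to the bench: aluminium base plate 340 mm long (x -170 to 170), y -48 to 130 mm, top at z = 6 mm; the rack slides on it. Origin: on the bench top, mid-length, on the chute's centre line; +x is the way of travel, +y the side where the gate is hinged, z up. The entry end (-x) is open. The rack is home when its origin is at x = 118, y about 0, z = 6 mm.
- chute_wall (a point): Top middle of the chute's guide wall on the gate side (chute frame x = 0, y = 35, z = 13 mm). Two low steel guide walls run the length of the chute, inner faces at y = -31 and +31 mm, each 8 mm thick, tops 13 mm above the bench.
- chute_stop (a point): Middle of the end stop's face (chute frame x = 158, y = 0, z = 20 mm): a steel bar across the far end, its top 34 mm above the bench.
- gate (a joint): The gate's hinge (vertical axis), rad: 0 shut, grows as the gate swings outward to the chute's +y side, stop at 0.5. A spring shuts it (0.30 N m when shut, 0.45 N m at 0.25 rad: 2 to 9 N at a finger on the arm, least far from the hinge); it never stays open by itself. From 0.21 rad on the blade is clear of the rack's path. The gate is one steel piece, arm and blade at right angles.
- gate_hinge (a point): Point on the gate's hinge axis, chute frame x = -140, y = 103 mm, 38 mm above the bench (mid-height of the arm). The hinge barrel is 24 mm in diameter, top at 60 mm.
- gate_arm (a point): Point on the arm's inner face (facing the chute) 100 mm from the hinge axis; its x axis runs along the arm away from the hinge, its y axis outward. The arm is a steel bar 245 mm long from the hinge, 12 mm thick, 26 to 50 mm above the bench. Shut, it slants 0.25 rad towards the chute: inner face at chute y = 94, 84 and 71 mm, 10, 50 and 100 mm past the hinge in x.
- gate_gap (a point): Point fixed in the chute frame, x = -100, y = 62, z = 38 mm: in the wedge-shaped gap between the shut arm's inner face (y = 87 here) and the guide wall's outer face (y = 39), where a fingertip fits. Pushing the arm to +y opens the gate. At 0.25 rad the arm is parallel to the chute, inner face at y = 97 mm: a finger whose outer side keeps to y = 97 to 105 mm slides along it in +x and holds it open.
- gate_blade (a point): Centre of the gate's blade: steel, 6 mm thick, a low bar 11 mm high (15 to 26 mm above the bench), fixed under the arm and standing 56 mm out from its inner face, 207 mm from the hinge axis (the arm runs on 38 mm past it). It passes over the guide wall; a fingertip kept above 28 mm passes over the blade, yet still bears on arm and rack. Shut, its free end is at about x = 45, y = -8 mm of the chute frame, in the rack's way.
- rack: Tube rack of grey plastic with six capped glass tubes fixed in it, 80 mm long (its x), 56 mm wide (its y), 44 mm high, caps to 56 mm; about 0.3 kg. Origin: centre of its underside. It stands on the chute's plate near the entry, x axes alike, between the guide walls with 3 mm play each side; its nose (+x end) is 30 mm or more short of the shut gate's blade. Its rear face (-x end) is flat and can be pushed anywhere.
- vial: Bystander: small amber glass jar, 34 mm wide, 55 mm tall, standing beside the chute on the side away from the gate. Origin: centre of its underside.
- screwdriver: Bystander: screwdriver with blue handle, 170 mm long, lying beside the chute on the side away from the gate. Origin: at its underside, mid-length.
- jar: Bystander: clear jar with white cap, 44 mm wide, 60 mm tall, standing outside the hinge. Origin: centre of its underside.
- case: Bystander: yellow sample case with clear lid, 84 x 38 x 27 mm, lying beyond the end stop. Origin: centre of its underside.
- meter: Bystander: grey hand-held meter, 85 x 150 x 42 mm, on the bench. Origin: centre of its underside.
- spray: Bystander: spray can, 64 mm wide, 200 mm tall, on the bench. Origin: centre of its underside.
- puck: Bystander: stepped brass puck, 52 mm wide, 28 mm tall, on the bench. Origin: centre of its underside.

How it is judged:
By the outcome, as a careful person would: the job done as asked, in the order asked, and still so for the second after the job is handed in, with the robot touching nothing.
It also fails if it takes over 42 s, if anything falls off the work surface, if the arm or the gripper's body presses on something with over 40 N, if the wrist force passes 120 N, or if a joint passes its speed limit or range.

## Robot

A 6-joint arm with a two-finger parallel gripper is mounted at the origin on the work surface. World frame = base frame: x ahead of the robot, y to its left, z up, the work surface at z = 0. Lengths are in m, angles in rad, forces in N, time in s.
With the tool pointing down it reaches from about 0.25 to 0.775 m from the base axis. Payload 4 kg.
Tool frame: the origin (TCP) lies midway between the tips of the shut fingers; the grasp point (between the pads) lies 19 mm behind it; z points along the fingers, y is the line along which they close (so a half turn about z gives the same grasp; the last joint's range is limited). The gripper opens to 94 mm and grips with 3 to 60 N. Pads are 16 mm wide; open, the fingers measure 119 mm over their backs; the gripper's body (75 mm by 177 mm) begins 78 mm behind the grasp point.
Start: joints at [1.053, 0.087, 1.371, -0, 1.684, -0.103], TCP at [0.222, 0.503, 0.206] pointing down, gripper open.
Joint ranges: [-3.1, 3.1], [-0.76, 2.03], [0.27, 2.55], [-1.08, 4.22], [0.17, 2.65], [-2.57, 2.57]. Speed limits (rad/s): [2.79, 2.79, 3.14, 3.14, 3.14, 3.14].

## Interface

Orientations are given as [roll, pitch, yaw] about the fixed x, y, z axes, in that order (R = Rz(yaw) Ry(pitch) Rx(roll)).
In Python, from bench import get_obs, snapshot, close_job gives the robot as it stands. The module is installed in compiled form; this text tells all that it offers.
- The arm moves only by the tool drive_tool, never from a script. Its argument "commands" is a list of rows, each a list of 6 numbers: the shift along the tool's x, y, z in units of 0.04 m (1.0 is 0.04 m), then the turn, a rotation vector about the tool's x, y, z in units of 0.1 rad (1.0 is 0.1 rad). In form: [[dx, dy, dz, wx, wy, wz], ...]. A call has 1 to 20 rows; each row shifts and turns the commanded pose from where the row before left it, along the tool's axes as they then stand; what a row does not reach is not made up. A row lasts 1/8 s, in which the tool goes at most 62.5 mm and 10.7 degrees, less where a joint would pass 70% of its speed; a pose out of reach is approached as far as the arm can. A call with a number of a shift or a turn outside -1 to 1 is refused whole. A call with a gripper value outside its range is refused whole. "gripper" is the closure, from 0 (fully open) to 1 (shut), set as the call begins (left out, the last holds). The fingers move at their own pace and stop on an object; the grip force is fixed at half the most. Time passes only in rows, so rows that do not move let the fingers close. It gives the time, the measured TCP pose, the force, the opening and the grip force at its end, in the units of the state.
- get_obs(): the state, without advancing time (a new reading comes with each control period).
- snapshot(name): name is "scene" or "top" or "wrist"; returns a dict with "image" (400x640x3 uint8, blue, green, red), "range_z" (400x640 float32, m along the optical axis (not along the pixel's ray), 0 where there is no reading), "fx", "fy", "cx", "cy" (pixels), "rvec" (rotation vector, rad) and "tvec" (3), from world to camera coordinates, as OpenCV has them. Camera axes: x right, y down, z forward; pixel columns grow to the right and rows downward; lengths in m; the calibration is good to about 2 mm. A picture is of the moment at which its call begins.
- close_job(): hands the job in; it is judged then, once.
The state is a dict: "time": time; "joint_positions": joint angles; "qvel": joint speeds; "joint_torque": joint torques, N m; "tool_pos": TCP position; "ee_rot": TCP orientation; "wrist_force": force on the tool from outside, world axes, zero at the start; "wrist_torque": the same for the moment, N m; "width": finger opening in m; "finger_force": force on a finger pad.
Only numpy, scipy, OpenCV 4.12 (cv2) and the standard library are available. Lean on these libraries where they do the work, as an engineer would, in place of code of your own. Each camera call takes 0.05 s, during which the arm holds its last target. There are 200 camera calls.

## Working session

There is one attempt and no reset: what is moved stays moved. The work goes in short steps, Python scripts to look and compute and a tool call to move; the robot and the scene stay as the last step left them, time stands still between calls to the robot, and variables do not carry over. Pictures are saved under pics/ and viewed, at most 10 in all, crops included, and the job is handed in when it is done.

Besides the shell and the picture viewer there is one more tool, called after "Call:" as name([rows], argument=value, ...), one row to a line, values as JSON. drive_tool: Moves the arm, as the interface text tells. Its arguments: {"type":"object","properties":{"commands":{"type":"array"},"gripper":{"type":"number"}},"required":["commands"]}

```bash
mkdir -p pics; python3 - <<'E'
from bench import *
import cv2,numpy as np
o=get_obs();print({k:np.round(v,3) for k,v in o.items()})
for n in("top","scene"):
    s=snapshot(n);cv2.imwrite(f"pics/{n}1.png",s["image"]);np.savez(n+"1.npz",**s)
    R=cv2.Rodrigues(np.array(s["rvec"]))[0];print(n,s["fx"],s["cx"],s["cy"],-R.T@np.array(s["tvec"]).ravel(),R.round(2).tolist())
E
```

```text
{'time': np.float64(0.0), 'joint_positions': array([ 1.053,  0.088,  1.372, -0.   ,  1.684, -0.103]), 'qvel': array([-0.001,  0.   , -0.001,  0.001, -0.001, -0.001]), 'joint_torque': array([-0.0000e+00, -3.4018e+01, -3.0243e+01,  7.2000e-02,  3.3000e-02,
       -0.0000e+00]), 'tool_pos': array([0.221, 0.503, 0.204]), 'ee_rot': array([-3.139, -0.   ,  2.727]), 'wrist_force': array([-0.167, -0.289, -0.129]), 'wrist_torque': array([-0.021, -0.019,  0.052]), 'finger_force': np.float64(0.0), 'width': np.float64(0.094)}
top 390.2599126245447 318.3101336428817 194.88512158932807 [0.36170117 0.01494323 1.00868629] [[0.03, -1.0, 0.0], [-0.98, -0.03, -0.2], [0.2, 0.0, -0.98]]
scene 457.0263574716923 317.9542708584818 197.5750775826456 [ 1.27037797 -0.42848919  0.67515851] [[0.52, 0.85, -0.01], [0.48, -0.3, -0.82], [-0.7, 0.42, -0.57]]
```

View pics/top1.png

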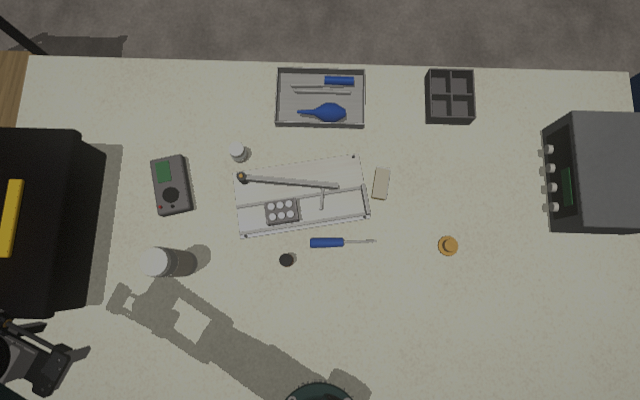

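View pics/scene1.png

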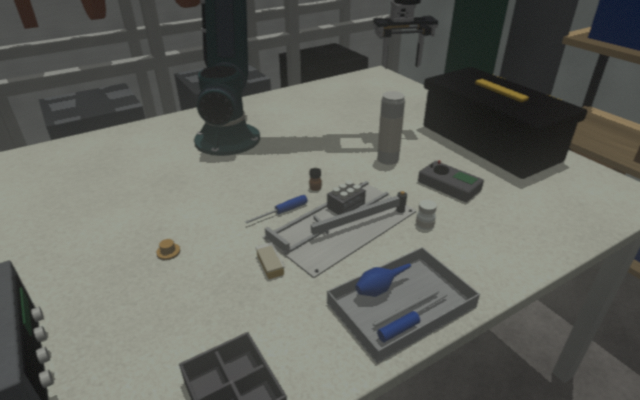

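```bash
cat > h.py <<'E'
import numpy as np,cv2
def load(f): return dict(np.load(f))
def ray(s,uv,z):
    R=cv2.Rodrigues(s["rvec"])[0];t=s["tvec"].ravel();c=-R.T@t
    uv=np.atleast_2d(uv).astype(float)
    d=np.c_[(uv[:,0]-s["cx"])/s["fx"],(uv[:,1]-s["cy"])/s["fy"],np.ones(len(uv))]@R
    return c+d*((z-c[2])/d[:,2])[:,None]
def proj(s,p):
    K=np.array([[s["fx"],0,s["cx"]],[0,s["fy"],s["cy"]],[0,0,1.]])
    return cv2.projectPoints(np.atleast_2d(p).astype(float),s["rvec"],s["tvec"],K,None)[0][:,0]
E
python3 - <<'E'
from h import *
s=load("top1.npz");c=s["image"][140:250,220:400]
cv2.imwrite("pics/crop1.png",cv2.resize(c,None,fx=4.4,fy=4.4,interpolation=cv2.INTER_CUBIC))
E
```

```text
(no output)
```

View pics/crop1.png

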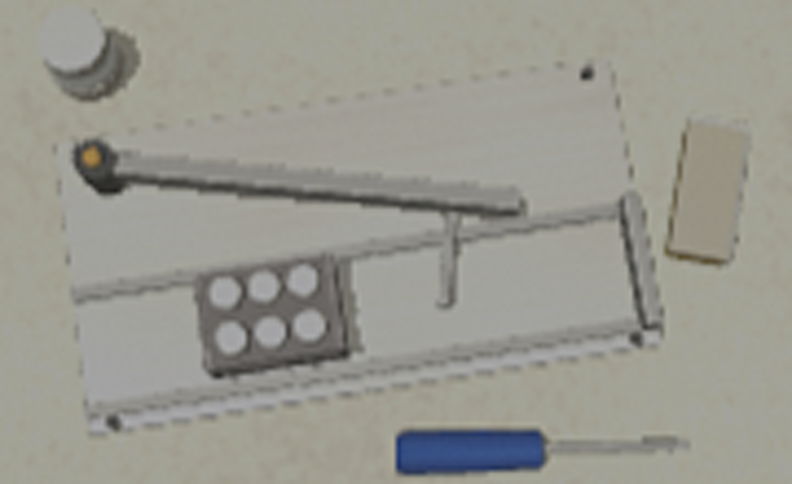

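```bash
python3 - <<'E'
from h import *
s=load("top1.npz")
f=lambda p:np.array(p,float)/4.4+[220,140]-0.4
P=ray(s,f([(58,145),(606,62),(662,345),(92,433)]),.006)[:,:2]
M=np.array([(-.17,.13),(.17,.13),(.17,-.048),(-.17,-.048)])
def fit(M,P):
    m,p=M.mean(0),P.mean(0);H=(M-m).T@(P-p);a=np.arctan2(H[0,1]-H[1,0],H[0,0]+H[1,1])
    R=np.array([[np.cos(a),-np.sin(a)],[np.sin(a),np.cos(a)]]);return a,p-R@m,R
a,t,R=fit(M,P);print(a,t,((M@R.T+t)-P).round(4).tolist())
tc=lambda uv,z:((ray(s,f(uv),z)[:,:2]-t)@R).round(4).tolist()
print("hinge",tc((91,157),.06));print("caps",tc([(225,292),(264,286),(302,280),(231,338),(270,332),(309,326)],.056))
print("stop far/near top",tc([(630,197),(650,330)],.034)," arm end",tc([(522,203)],.05),"blade",tc([(445,305)],.026))
print("jar",tc([(73,42)],.06),"vial?",ray(s,[(287,259)],.055))
E
```

```text
-1.3845343656226443 [0.51988544 0.05704816] [[0.0008, 0.0022], [0.0018, -0.0027], [-0.0006, -0.001], [-0.002, 0.0015]]
hinge [[-0.1406, 0.1031]]
caps [[-0.0761, 0.0148], [-0.0539, 0.0148], [-0.0323, 0.0149], [-0.0762, -0.0116], [-0.0542, -0.0116], [-0.0321, -0.0116]]
stop far/near top [[0.1622, 0.0378], [0.1595, -0.0409]]  arm end [[0.098, 0.0407]] blade [[0.046, -0.007]]
jar [[-0.1428, 0.1726]] vial? [[0.39213906 0.08856557 0.055     ]]
```

```bash
python3 - <<'E'
from h import *
print(ray(load("top1.npz"),[(155,262)],.2))
E
```

```text
[[0.37355716 0.34625878 0.2       ]]
```

Call:
drive_tool([
  [0, 0, -1, 0, 0, 0],
  [0, 0, -1, 0, 0, 0],
  [0, 0, -1, 0, 0, 0],
  [0, 0, -0.5, 0, 0, 1],
  [0, 0, 0, 0, 0, 1],
  [0, 0, 0, 0, 0, 1],
  [0, 0, 0, 0, 0, 1],
  [0, 0, 0, 0, 0, 1],
  [0, 0, 0, 0, 0, 1],
  [0, 0, 0, 0, 0, 1],
  [0, 0, 0, 0, 0, 1],
  [0, 0, 0, 0, 0, 1],
  [0, 0, 0, 0, 0, 0.7],
  [0, 0, 0, 0, 0, 0],
], gripper=0.13)

```text
time: 1.85
tool_pos: [0.2216, 0.5032, 0.3449]
ee_rot: [-3.141, 0.001, 1.758]
wrist_force: [-0.1, -1.2, -0.4]
width: 0.082
finger_force: 0.0
```

Call:
drive_tool([
  [-0.8, 0.475, 0, 0, 0, 0],
  [-0.8, 0.475, 0, 0, 0, 0],
  [-0.8, 0.475, 0, 0, 0, 0],
  [-0.8, 0.475, 0, 0, 0, 0],
  [-0.8, 0.475, 0, 0, 0, 0],
  [-0.8, 0.475, 0, 0, 0, 0],
  [-0.8, 0.475, 0, 0, 0, 0],
  [-0.8, 0.475, 0, 0, 0, 0],
  [-0.8, 0.475, 0, 0, 0, 0],
  [-0.8, 0.475, 0, 0, 0, 0],
  [-0.8, 0.475, 0, 0, 0, 0],
  [-0.75, 0.475, 0, 0, 0, 0],
  [0, 0, 0, 0, 0, 0],
  [0, 0, 0, 0, 0, 0],
])

```text
time: 3.6
tool_pos: [0.516, 0.1705, 0.3453]
ee_rot: [-3.141, -0.001, 1.758]
wrist_force: [-0.1, 0.4, 0.5]
width: 0.0817
finger_force: 0.0
```

```bash
cat >> h.py <<'E'
A=-1.3845;T=np.array([.5199,.0570]);RC=np.array([[np.cos(A),-np.sin(A)],[np.sin(A),np.cos(A)]])
def toc(p): p=np.atleast_2d(p)[:,:2];return ((p-T)@RC).round(4).tolist()
def tcp():
    from bench import get_obs
    o=get_obs();print(o["time"],"tcp chute",toc(o["tool_pos"]),"z",o["tool_pos"][2].round(4),"yawerr",o["ee_rot"].round(3),"F chute",(np.array(o["wrist_force"])[:2]@RC).round(1),o["width"].round(4))
def snap(n,k):
    from bench import snapshot
    s=snapshot(n);np.savez(k+".npz",**s);cv2.imwrite(f"pics/{k}.png",s["image"])
E
python3 - <<'E'
from h import *
tcp();snap("wrist","w1")
E
```

```text
Traceback (most recent call last):
  File "h.py", line 15, in tcp
    o=get_obs();print(o["time"],"tcp chute",toc(o["tool_pos"]),"z",o["tool_pos"][2].round(4),"yawerr",o["ee_rot"].round(3),"F chute",(np.array(o["wrist_force"])[:2]@RC).round(1),o["width"].round(4))
                                                                                                                                                                                  ^^^^^^^^^^^^^^^^
AttributeError: 'float' object has no attribute 'round'
```

```bash
sed -i 's/o\["width"\].round(4)/round(float(o["width"]),4)/' h.py
python3 - <<'E'
from h import *
tcp();snap("wrist","w1")
E
```

```text
3.6 tcp chute [[-0.1122, 0.0172]] z 0.3453 yawerr [-3.141e+00 -1.000e-03  1.758e+00] F chute [-0.4 -0. ] 0.0817
```

View pics/w1.png

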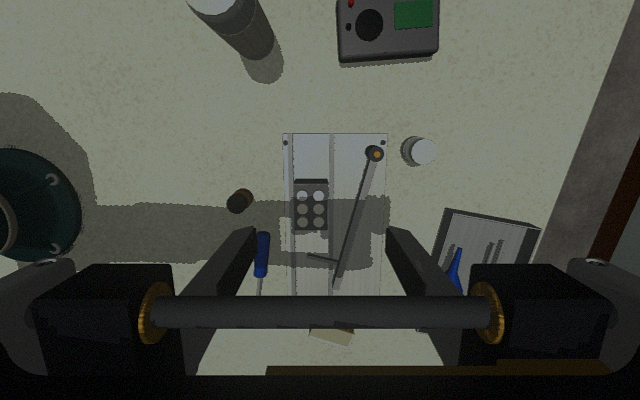

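```bash
python3 - <<'E'
from h import *
s=load("w1.npz")
print("hinge",toc(ray(s,[(375,154)],.06)),"corners",toc(ray(s,[(284,133.5),(387,133.5)],.006)),"caps",toc(ray(s,[(302,196),(319,196),(302,223),(319,223)],.056)),"rack rear top edge",toc(ray(s,[(311,178.5),(311,184)],.05)))
E
```

```text
hinge [[-0.1396, 0.1016]] corners [[-0.1687, -0.0435], [-0.1687, 0.13]] caps [[-0.0723, -0.0116], [-0.0724, 0.0156], [-0.0269, -0.0122], [-0.0269, 0.0156]] rack rear top edge [[-0.0997, 0.0029], [-0.0907, 0.0028]]
```

Call:
drive_tool([
  [0, 0, 0.8, 0, 0, 0],
  [0, 0, 0.8, 0, 0, 0],
  [0, 0, 0.8, 0, 0, 0],
  [0, 0, 0.8, 0, 0, 0],
  [0, 0, 0.8, 0, 0, 0],
  [0, 0, 0.8, 0, 0, 0],
  [0, 0, 0.8, 0, 0, 0],
  [0, 0, 0.8, 0, 0, 0],
  [0, 0, 0.5, 0, 0, 0],
  [0, 0, 0, 0, 0, 0],
])

```text
time: 4.9
tool_pos: [0.5143, 0.1709, 0.0679]
ee_rot: [-3.138, -0.0, 1.759]
wrist_force: [0.1, 0.0, 0.5]
width: 0.082
finger_force: 0.0
```

```bash
python3 - <<'E'
from h import *
tcp();snap("scene","s2")
c=cv2.imread("pics/s2.png")[120:300,220:460];cv2.imwrite("pics/s2c.png",cv2.resize(c,None,fx=3.3,fy=3.3,interpolation=cv2.INTER_CUBIC))
E
```

```text
4.9 tcp chute [[-0.1129, 0.0156]] z 0.0679 yawerr [-3.138 -0.     1.759] F chute [-0.   0.1] 0.082
```

View pics/s2c.png

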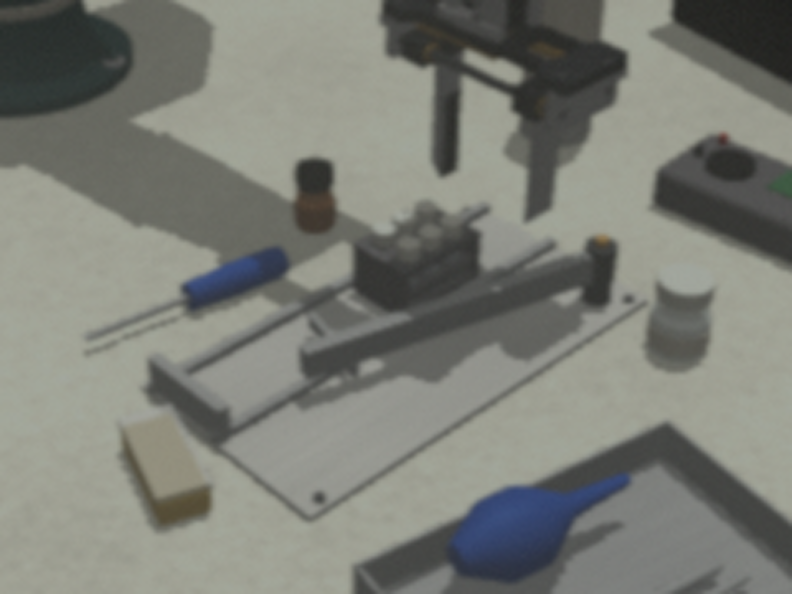

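Call:
drive_tool([
  [0, 0, 0.3, 0, 0, 0],
  [0, 0, 0.3, 0, 0, 0],
  [0, 0, 0.28, 0, 0, 0],
  [0, 0, 0, 0, 0, 0],
  [0, 0, 0, 0, 0, 0],
])

```text
time: 5.58
tool_pos: [0.5165, 0.1701, 0.0344]
ee_rot: [3.141, -0.0, 1.757]
wrist_force: [-0.3, -0.8, -0.1]
width: 0.0814
finger_force: 0.0
```

```bash
python3 - <<'E'
from h import *
tcp()
E
```

```text
5.575 tcp chute [[-0.1118, 0.0177]] z 0.0344 yawerr [ 3.141 -0.     1.757] F chute [ 0.8 -0.5] 0.0814
```

Call:
drive_tool([
  [-0.05, 0.15, 0, 0, 0, 0],
  [-0.05, 0.15, 0, 0, 0, 0],
  [0, 0.15, 0, 0, 0, 0],
  [0, 0.15, 0, 0, 0, 0],
  [0, 0.15, 0, 0, 0, 0],
  [0, 0, 0, 0, 0, 0],
  [0, 0, 0, 0, 0, 0],
])

```text
time: 6.45
tool_pos: [0.5426, 0.1699, 0.0338]
ee_rot: [-3.131, 0.002, 1.756]
wrist_force: [-11.4, -5.0, 5.8]
width: 0.0814
finger_force: 6.0
```

```bash
python3 - <<'E'
from h import *
tcp();snap("top","t2")
c=cv2.imread("pics/t2.png")[140:250,220:400];cv2.imwrite("pics/t2c.png",cv2.resize(c,None,fx=4.4,fy=4.4,interpolation=cv2.INTER_CUBIC))
E
```

```text
6.45 tcp chute [[-0.1067, 0.0432]] z 0.0338 yawerr [-3.131e+00  2.000e-03  1.756e+00] F chute [  2.8 -12.1] 0.0814
```

View pics/t2c.png

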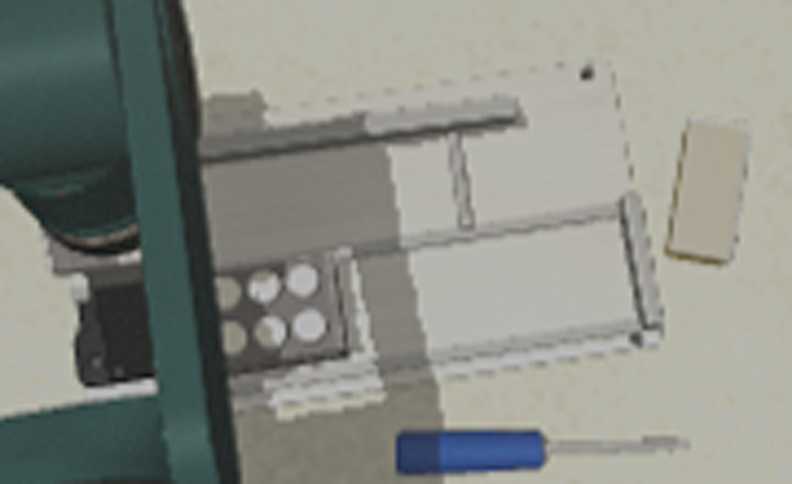

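Call:
drive_tool([
  [0, 0.1, 0, 0, 0, 0],
  [0, 0, 0, 0, 0, 0],
])

```text
time: 6.75
tool_pos: [0.5445, 0.17, 0.0339]
ee_rot: [-3.126, 0.003, 1.757]
wrist_force: [-17.2, -7.2, 11.5]
width: 0.0814
finger_force: 9.5
```

```bash
python3 - <<'E'
from h import *
s=load("t2.npz");f=lambda p:np.array(p,float)/4.4+[220,140]-0.4
print("arm end inner top",toc(ray(s,f([(522,120)]),.05)),"blade tip",toc(ray(s,f([(470,225)]),.026)));tcp()
E
```

```text
arm end inner top [[0.1061, 0.0891]] blade tip [[0.0679, 0.0375]]
6.75 tcp chute [[-0.1065, 0.0451]] z 0.0339 yawerr [-3.126e+00  3.000e-03  1.757e+00] F chute [  3.9 -18.2] 0.0814
```

Call:
drive_tool([
  [-0.1, 0, 0, 0, 0, 0],
  [-0.15, 0, 0, 0, 0, 0],
  [-0.15, 0, 0, 0, 0, 0],
  [-0.15, 0, 0, 0, 0, 0],
  [-0.15, 0, 0, 0, 0, 0],
  [-0.15, 0, 0, 0, 0, 0],
  [-0.15, 0, 0, 0, 0, 0],
  [-0.15, 0, 0, 0, 0, 0],
  [0, 0, 0, 0, 0, 0],
])

```text
time: 7.88
tool_pos: [0.5546, 0.1285, 0.0322]
ee_rot: [-3.131, -0.004, 1.758]
wrist_force: [-7.3, 2.6, -0.8]
width: 0.0819
finger_force: 3.4
```

```bash
python3 - <<'E'
from h import *
tcp();snap("scene","s3")
c=cv2.imread("pics/s3.png")[120:300,220:460];cv2.imwrite("pics/s3c.png",cv2.resize(c,None,fx=3.3,fy=3.3,interpolation=cv2.INTER_CUBIC))
E
```

```text
7.875 tcp chute [[-0.0638, 0.0474]] z 0.0322 yawerr [-3.131 -0.004  1.758] F chute [-3.9 -6.7] 0.0819
```

View pics/s3c.png

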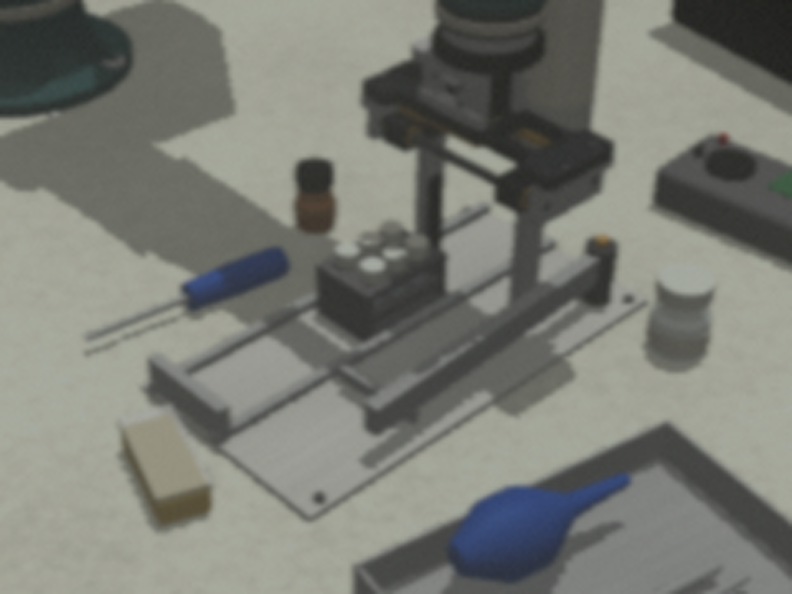

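Call:
drive_tool([
  [-0.15, 0, -0.02, 0, 0, 0],
  [-0.15, 0, -0.02, 0, 0, 0],
  [-0.15, 0, 0, 0, 0, 0],
  [-0.15, 0, 0, 0, 0, 0],
  [-0.15, 0, 0, 0, 0, 0],
  [-0.15, 0, 0, 0, 0, 0],
  [-0.15, 0, 0, 0, 0, 0],
  [-0.15, 0, 0, 0, 0, 0],
  [-0.15, 0, 0, 0, 0, 0],
  [-0.15, 0, 0, 0, 0, 0],
])

```text
time: 9.18
tool_pos: [0.5672, 0.0696, 0.0342]
ee_rot: [-3.134, -0.004, 1.757]
wrist_force: [-5.1, 2.9, -0.2]
width: 0.0817
finger_force: 2.5
```

```bash
python3 - <<'E'
from h import *
tcp()
E
```

```text
9.175 tcp chute [[-0.0036, 0.0488]] z 0.0342 yawerr [-3.134 -0.004  1.757] F chute [-3.8 -4.5] 0.0817
```

Call:
drive_tool([
  [-0.15, 0, 0, 0, 0, 0],
  [-0.15, 0, 0, 0, 0, 0],
  [-0.15, 0, 0, 0, 0, 0],
  [-0.15, 0, 0, 0, 0, 0],
  [-0.15, 0, 0, 0, 0, 0],
  [-0.15, 0, 0, 0, 0, 0],
  [-0.15, 0, 0, 0, 0, 0],
  [-0.15, 0, 0, 0, 0, 0],
  [-0.15, 0, 0, 0, 0, 0],
  [-0.15, 0, 0, 0, 0, 0],
  [-0.1, 0, 0, 0, 0, 0],
  [0, 0, 0, 0, 0, 0],
])

```text
time: 10.68
tool_pos: [0.5822, 0.0046, 0.0359]
ee_rot: [3.141, 0.001, 1.756]
wrist_force: [-2.9, -0.0, -2.0]
width: 0.0817
finger_force: 1.3
```

```bash
python3 - <<'E'
from h import *
tcp()
E
```

```text
10.675 tcp chute [[0.0631, 0.0515]] z 0.0359 yawerr [3.141e+00 1.000e-03 1.756e+00] F chute [-0.5 -2.8] 0.0817
```

Now small steps until the stop is felt.

Call:
drive_tool([
  [-0.06, 0, 0, 0, 0, 0],
  [-0.06, 0, 0, 0, 0, 0],
  [-0.05, 0, 0, 0, 0, 0],
  [0, 0, 0, 0, 0, 0],
])

```text
time: 11.18
tool_pos: [0.5834, -0.0015, 0.0361]
ee_rot: [3.141, 0.0, 1.757]
wrist_force: [-3.6, 0.8, -0.6]
width: 0.0818
finger_force: 1.5
```

```bash
python3 - <<'E'
from h import *
tcp()
E
```

```text
11.175 tcp chute [[0.0693, 0.0516]] z 0.0361 yawerr [3.141 0.    1.757] F chute [-1.5 -3.4] 0.0818
```

Call:
drive_tool([
  [-0.05, 0, 0, 0, 0, 0],
  [-0.05, 0, 0, 0, 0, 0],
  [0, 0, 0, 0, 0, 0],
])

```text
time: 11.55
tool_pos: [0.5835, -0.0018, 0.0361]
ee_rot: [3.141, -0.007, 1.756]
wrist_force: [-3.7, 9.7, 1.6]
width: 0.0815
finger_force: 6.0
```

```bash
python3 - <<'E'
from h import *
tcp()
E
```

```text
11.55 tcp chute [[0.0695, 0.0516]] z 0.0361 yawerr [ 3.141 -0.007  1.756] F chute [-10.2  -1.9] 0.0815
```

Call:
drive_tool([
  [0.15, 0, 0, 0, 0, 0],
  [0.15, 0, 0, 0, 0, 0],
  [0, 0, 0, 0, 0, 0],
  [0, 0, -0.3, 0, 0, 0],
  [0, 0, -0.6, 0, 0, 0],
  [0, 0, -1, 0, 0, 0],
  [0, 0, -1, 0, 0, 0],
  [0, 0, -1, 0, 0, 0],
  [0, 0, -1, 0, 0, 0],
  [0, 0, -1, 0, 0, 0],
  [0.8, -0.8, -0.5, 0, 0, 0],
  [0.8, -0.8, 0, 0, 0, 0],
  [0.8, -0.8, 0, 0, 0, 0],
  [0.8, -0.8, 0, 0, 0, 0],
  [0, 0, 0, 0, 0, 0],
  [0, 0, 0, 0, 0, 0],
])

```text
time: 13.55
tool_pos: [0.4332, 0.1087, 0.293]
ee_rot: [3.138, 0.0, 1.757]
wrist_force: [0.3, -0.5, -0.1]
width: 0.082
finger_force: 0.0
```

```bash
python3 - <<'E'
from h import *
tcp();snap("scene","s4");snap("top","t4")
a=cv2.resize(cv2.imread("pics/s4.png")[150:300,230:450],None,fx=2.6,fy=2.6,interpolation=3);b=cv2.resize(cv2.imread("pics/t4.png")[145:240,220:400],None,fx=2,fy=2,interpolation=3)
p=np.zeros((a.shape[0]+b.shape[0],a.shape[1],3),np.uint8);p[:a.shape[0]]=a;p[a.shape[0]:,:b.shape[1]]=b;cv2.imwrite("pics/f4.png",p);print(p.shape)
E
```

```text
13.55 tcp chute [[-0.0669, -0.0756]] z 0.293 yawerr [3.138 0.    1.757] F chute [0.5 0.2] 0.082
(580, 572, 3)
```

View pics/f4.png

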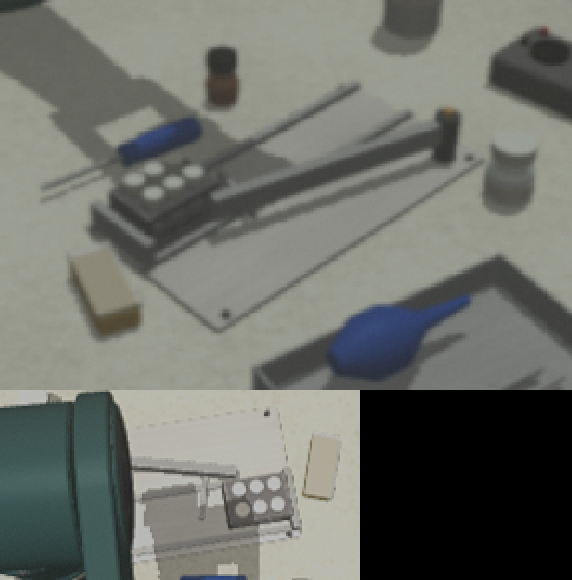

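```bash
python3 - <<'E'
from h import *
s=load("t4.npz");f=lambda p:(np.array(p,float)-[0,390])/2+[220,145]-.25
c=np.array(toc(ray(s,f([(239,489),(257,487),(274,483),(243,509),(260,506),(278,504)]),.056)));print(c.tolist(),c.mean(0))
print("arm end",toc(ray(s,f([(238,472)]),.05)),"blade tip",toc(ray(s,f([(203,518)]),.026)))
a=load("s1.npz") if 0 else load("scene1.npz");b=load("s4.npz")
d=cv2.absdiff(a["image"],b["image"]).max(2)
E
```

```text
[[0.0963, 0.0176], [0.1189, 0.0166], [0.1407, 0.0183], [0.097, -0.0081], [0.1185, -0.0077], [0.141, -0.0087]] [0.11873333 0.00466667]
arm end [[0.0992, 0.0404]] blade tip [[0.0473, -0.0068]]
```

Rack is home (x ≈ 118.7 mm by the caps), and the gate is back at its shut reading (blade tip 47, −7 mm; it was 46, −7 mm at the start).

```bash
python3 -c "from bench import close_job;print(close_job())"
```

```text
the job is handed in; nothing more can be done
None
```

The rack is home against the end stop, the gate sprang shut behind it, the hand is clear of everything, and the job was handed in about 13.6 s into the 42 s allowed.

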